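# Gauge the free depth of a slanted column tube and show the rod for reading

### The job

Check the depth of the slanted steel tube with the long gauge rod: take the long gauge from its rest by the black grip, push its rod into the tube's open upper end until the collar stops against the tube's mouth, then draw it all the way out again. Finish by holding the rod level with its tip over the middle of the black-edged white tile, about 100 mm above it, for reading: the program ends while the gripper is still holding the gauge, motionless and free in the air. Leave the short gauge alone on its rest.

Things in the scene. Friction and masses are not known exactly. Their poses are not given: they have to be found in the camera images.
- long_gauge: Gauge to use, 0.12 kg: steel rod 8 mm across, 110 mm long, tip tapering to 3 mm over the last 8 mm; steel stop collar 26 mm across, 8 mm thick; black grip behind. Origin: on the rod's axis at the collar's front face. x runs to the tip (collar x -8..0, grip x -88..-8 mm), y out of the grip's flat sides, z up as it lies level on its rest, axis 40 mm above the worktop.
- long_gauge_grip (a point): Point on the long gauge's axis, inside its black grip, 40 mm behind the collar's front face. The grip is 80 mm long, 14 mm wide between its flat sides, 18 mm high. On the rest it is free from 8 to 71 mm behind the collar's face; the rest (base 44 mm wide, 8 mm thick) carries its last 17 mm and the rod 39 to 51 mm ahead of the collar.
- long_gauge_tip (a point): The end of the long gauge's rod, on its axis, 110 mm ahead of the collar's front face.
- short_gauge: The other gauge, to be left alone: the same collar and grip, but its rod is only 60 mm long. Same axes and origin, on a rest of the same kind.
- guide_tube: Steel tube to be gauged, fixed on a grey holder, sloping 35 degrees down from its open upper end: 26 mm outside, bore 13 mm, 125 mm deep. Origin: centre of the upper mouth, 115 mm above the worktop. x points down the bore along its axis, y is level, z is perpendicular to the axis, upward. The holder (160 x 64 mm) lies below the tube.
- tile_top (a point): Centre of the upper face of the white reading tile, 70 x 90 mm, its face 6 mm above the worktop, with a black surround 82 x 102 mm and 4 mm thick, lying fixed on the worktop.

How it is judged:
By the outcome, as a careful person would: the job done as asked, in the order asked, and still so for the second after the job is handed in, while the arm keeps its last pose, push and grip.
It also fails if it takes over 38 s, if anything falls off the work surface, if the arm or the gripper's body presses on something with over 40 N, if the wrist force passes 120 N, or if a joint passes its speed limit or range.

### The arm

A 7-joint arm with a two-finger parallel gripper is mounted at the origin on a cart in front of the work surface, level with it; the furniture and walls round the work are solid. World frame = base frame: x ahead of the robot, y to its left, z up, the work surface at z = 0. Lengths are in mm, angles in degrees, forces in N, time in s.
With the tool pointing down it reaches from about 400 to 900 mm from the base axis. Payload 5.6 kg.
Tool frame: the origin (TCP) lies where the fingers leave the gripper's body, on its centre line; the fingertips stand 88 mm ahead of it and the grasp point (between the pads) lies 69 mm ahead of it (manip.grip_point_offset is the z of the grasp point in the tool frame, in mm); z points along the fingers, y is the line along which they close (so a half turn about z gives the same grasp; the last joint's range is limited). The gripper opens to 92 mm and grips with 3 to 60 N. Pads are 20 mm wide; open, the fingers measure 128 mm over their backs; the gripper's body (75 mm by 189 mm) begins 69 mm behind the grasp point.
Start: joints at [-70.13, 26.786, -0.665, 91.828, 0.344, 61.387, -3.226], TCP at [247.039, 601.23, 302.692] pointing down, gripper open.
Joint ranges: [-144.91, 144.91], [-17.63, 115.5], [-89.93, 88.59], [15.96, 139.68], [-74.01, 254.01], [8.47, 105.57], [-167.45, 167.45]. Speed limits (degrees/s): [147.25, 147.25, 180, 180, 180, 180, 180].

### API

Orientations are given as [roll, pitch, yaw] about the fixed x, y, z axes, in that order (R = Rz(yaw) Ry(pitch) Rx(roll)).
In Python, from bench import sensors, grab_frame, job_done, find_in, spot_point, manip gives the robot as it stands.
- The arm moves only by the tool carry_out, never from a script. Its argument "targets" is a list of rows, each a list of 7 numbers: the closure, from 0 (fully open) to 1 (shut), then the shift along the tool's x, y, z in m, then the turn, a rotation vector about the tool's x, y, z in degrees. In form: [[hand, x, y, z, rx, ry, rz], ...]. A call has 1 to 10 rows; each row is the pose to reach, as a shift and turn from the pose commanded when the call began, along the tool's axes at that moment; what a row does not reach only later rows make up. A row lasts 1/12 s, in which the tool goes at most 41.7 mm and 7.16 degrees, less where a joint would pass 70% of its speed; a pose out of reach is approached as far as the arm can. A call with a gripper value outside its range is refused whole. The fingers move at their own pace and stop on an object; "grip_force" is the grip in N (left out, the last holds). Time passes only in rows, so rows that repeat a pose let the fingers close. It gives the time, the measured TCP pose, the force, the opening and the grip force at its end, in the units of the state.
- sensors.read_state(): the state, without advancing time (a new reading comes with each control period).
- grab_frame(name): name is "scene" or "top"; returns a dict with "pixels" (400x640x3 uint8, red, green, blue), "z_map" (400x640 float32, mm along the optical axis (not along the pixel's ray), 0 where there is no reading), "vertical_fov" (degrees; the focal length in pixels is half the picture's height over the tangent of half this angle, whatever the lens; pixels are square), "cx", "cy" (the principal point, pixels), "xyz" and "attitude" of the camera in the world. Camera axes: x right, y down, z forward; pixel columns grow to the right and rows downward; lengths in mm; the calibration is good to about 2 mm. A picture is of the moment at which its call begins.
- job_done(): hands the job in; it is judged then, once.
Trained networks look in the newest picture that a camera, given by its name, has taken for a name from the list of things; names that differ only in an ending like _2 or _b are one class to them, and where a whole thing is asked for, a point or a joint stands for the part that bears it (a point fixed in the world has none). Each returns a list of dicts, best first, with "score" (0 to 1); they miss things now and then, are a little off and sometimes report something else, mostly with a low value. They report only what shows in the picture. A call takes as long as a camera call.
- find_in(target, camera): "position" ([column, row] in pixels, amid what is visible of it).
- spot_point(target, camera): "position" ([column, row] in pixels: a listed point, or the origin of a listed thing).
The state is a dict: "time_s": time; "joint_positions": joint angles; "joint_vel": joint speeds; "joint_torque": joint torques, N m; "tcp_pos": TCP position; "eef_rot": TCP orientation; "contact_force": force on the tool from outside, world axes, zero at the start; "wrist_torque": the same for the moment, N m; "opening": finger opening in mm; "gripper_force": force on a finger pad.
Only numpy, scipy, OpenCV 4.12 (cv2) and the standard library are available. Lean on these libraries where they do the work, as an engineer would, in place of code of your own. Each camera call takes 0.05 s, during which the arm holds its last target. There are 200 camera calls.

## Working session

There is one attempt and no reset: what is moved stays moved. The work goes in short steps, Python scripts to look and compute and a tool call to move; the robot and the scene stay as the last step left them, time stands still between calls to the robot, and variables do not carry over. Pictures are saved under pics/ and viewed, at most 12 in all, crops included, and the job is handed in when it is done.

Besides the shell and the picture viewer there is one more tool, called after "Call:" as a command line: name --pt "numbers of a row" for each row, then --argument value for the rest. carry_out: Moves the arm, as the interface text tells. Its arguments: {"type":"object","properties":{"targets":{"type":"array","items":{"type":"array","items":{"type":"number"}}},"grip_force":{"type":"number"}},"required":["targets"]}

```bash
mkdir -p pics; ls
cat > h.py <<'E'
import numpy as np, cv2
from scipy.spatial.transform import Rotation as R
from bench import sensors, grab_frame, job_done, find_in, spot_point, manip
np.set_printoptions(precision=2,suppress=True)
def world(f,u,v,z):
    fl=200/np.tan(np.radians(f["vertical_fov"])/2)
    u,v,z=map(np.asarray,(u,v,z))
    c=np.stack([(u-f["cx"])/fl*z,(v-f["cy"])/fl*z,z],-1)
    return c@att(f).T+np.array(f["xyz"])
def att(f):
    a=np.array(f["attitude"]); 
    return a if a.shape==(3,3) else R.from_euler('xyz',a,degrees=True).as_matrix()
def cloud(f):
    v,u=np.mgrid[:400,:640]; return world(f,u,v,f["z_map"].astype(float))
E
python3 - <<'E'
from h import *
for n in ("scene","top"):
    f=grab_frame(n); cv2.imwrite(f"pics/{n}0.png",f["pixels"][:,:,::-1]); np.savez(n+"0.npz",**f)
    print(n,f["xyz"],f["attitude"],f["vertical_fov"],f["cx"],f["cy"])
    W=cloud(f)
    for t in ("long_gauge","long_gauge_grip","long_gauge_tip","short_gauge","guide_tube","tile_top"):
        for fn in (find_in,spot_point):
            try:
                for d in fn(t,n)[:2]:
                    u,v=np.round(d["position"]).astype(int); print(t,fn.__name__,d["position"],round(d["score"],2),W[v,u])
            except Exception as e: print(t,fn.__name__,e)
print(sensors.read_state())
E
```

```text
pics
scene [  43.73 -862.63  590.17] [-117.88    0.51  -29.38] 42.031698941841206 319.7123339655428 197.57652610415434
long_gauge call [356.9, 284.7] 0.65 [ 444.8  -269.68   43.94]
long_gauge call [345.2, 274.3] 0.68 [ 438.96 -240.25   50.38]
long_gauge call [276.3, 220.0] 0.32 [414.55 -11.12  50.14]
long_gauge_grip call [353.9, 286.6] 0.89 [ 443.91 -262.01   34.93]
long_gauge_grip call [363.8, 288.7] 0.58 [ 448.47 -285.55   44.7 ]
long_gauge_tip call [355.8, 282.7] 0.75 [ 444.99 -266.18   45.78]
long_gauge_tip call [304.1, 248.5] 0.58 [451.58 -61.58  -1.95]
short_gauge call [283.0, 228.2] 0.65 [413.75 -45.67  49.29]
short_gauge call [277.7, 222.6] 0.82 [412.25 -25.67  51.13]
guide_tube call [270.4, 153.8] 0.97 [502.68 205.18  98.5 ]
guide_tube call [280.0, 143.0] 0.9 [ 858.81  925.77 -195.32]
guide_tube call [363.2, 288.5] 0.68 [ 447.29 -284.2    46.35]
tile_top call [333.9, 222.4] 0.62 [549.53 -17.57   8.51]
tile_top call [355.2, 284.0] 0.4 [ 445.07 -263.09   41.61]
tile_top call [332.1, 219.5] 0.94 [550.65  -7.06   7.94]
top [ 327.42  -69.89 1124.67] [-169.48    0.45  -91.62] 43.1
[... 756 characters left out ...]
[186.5, 192.9] 0.87 [525.89 196.94 107.3 ]
tile_top call [289.5, 184.1] 0.6 [559.86 -11.06   3.55]
tile_top call [289.2, 182.0] 0.57 [564.25  -8.96   4.95]
tile_top call [345.1, 242.2] 0.54 [ 425.57 -130.42   -0.03]
{'time_s': 1.3, 'joint_positions': array([-70.13,  26.79,  -0.66,  91.83,   0.35,  61.39,  -3.23]), 'joint_vel': array([ 0.01,  0.05, -0.04, -0.01,  0.02, -0.06,  0.07]), 'joint_torque': array([  0.  , -52.04,  -0.01, -24.41,  -0.06,   0.01,   0.  ]), 'tcp_pos': array([247.06, 601.23, 302.67]), 'eef_rot': array([180.  ,   0.01, 157.66]), 'contact_force': array([-0.26, -0.69,  0.83]), 'wrist_torque': array([ 0.06,  0.03, -0.02]), 'gripper_force': 0.0, 'opening': 91.66679512886913}
```

View pictures.

View pics/top0.png

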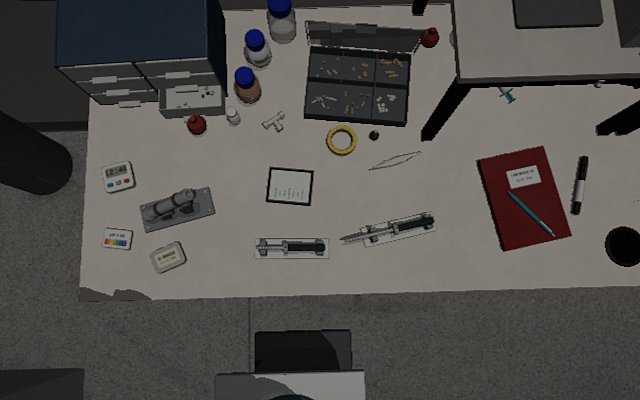

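View pics/scene0.png

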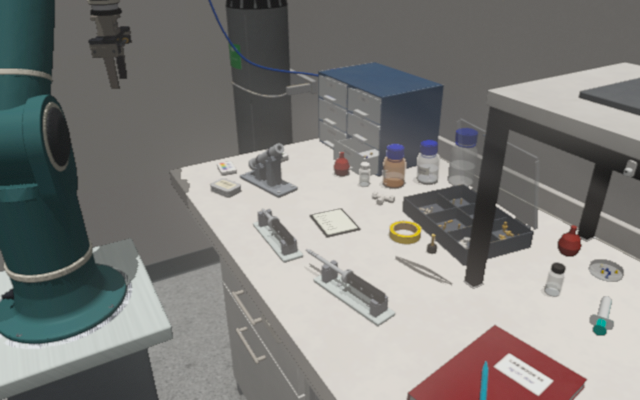

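Run:
```python
from h import *
C={}
for n in ("scene","top"):
    f=dict(np.load(n+"0.npz")); W=cloud(f).reshape(-1,3); W=W[f["z_map"].ravel()>0]; 
    px=f["pixels"].reshape(-1,3)[f["z_map"].ravel()>0].astype(int)
    print(n)
    def box(a,b,c): return (W[:,0]>a[0])&(W[:,0]<a[1])&(W[:,1]>b[0])&(W[:,1]<b[1])&(W[:,2]>c[0])&(W[:,2]<c[1])
    for nm,a,b,zz in (("long",(390,500),(-340,-110),(30,70)),("short",(370,460),(-120,80),(30,70))):
        m=box(a,b,zz); P=W[m]; c=P[:,:2].mean(0); _,s,vt=np.linalg.svd(P[:,:2]-c); d=vt[0]*np.sign(vt[0][1]); t=(P[:,:2]-c)@d
        print(nm,m.sum(),c,d,s[:2]/np.sqrt(m.sum()),"ends",c+d*np.percentile(t,1),c+d*np.percentile(t,99),"z95",np.percentile(P[:,2],95))
        for k in np.arange(-110,120,10):
            q=P[(t>=k)&(t<k+10)]; 
            if len(q): print(int(k),len(q),q.mean(0),q[:,2].max(), end=' | ')
        print()
    m=box((420,600),(120,330),(60,160)); P=W[m]; print("tube",m.sum(),P.min(0),P.max(0))
    c=P.mean(0);_,s,vt=np.linalg.svd(P[:,:2]-c[:2]); d=vt[0]; t=(P[:,:2]-c[:2])@d; print(c,d)
    for k in np.arange(-80,90,10):
        q=P[(t>=k)&(t<k+10)]
        if len(q): print(int(k),len(q),q.mean(0),q[:,2].max())
    # tile: black surround
    m=box((490,630),(-80,70),(-10,20))&(px.max(1)<60); Q=W[m]; print("tile",m.sum(),Q.min(0),Q.max(0),cv2.minAreaRect(Q[:,:2].astype(np.float32)))
    s=f["pixels"]
    cr=(s[160:250,120:300] if n=="top" else s[125:245,215:375])
    cv2.imwrite(f"pics/{n}_c.png",cv2.resize(cr[:,:,::-1],None,fx=4.4,fy=4.4,interpolation=cv2.INTER_CUBIC))
```

```text
scene
long 979 [ 445.18 -251.46] [-0.19  0.98] [53.25  5.97] ends [ 458.46 -319.53] [ 422.29 -134.15] z95 51.19306012294246
-80 3 [ 458.19 -320.33   41.14] 45.81935845941439 | -70 144 [ 459.07 -316.3    40.52] 51.61190660812167 | -60 82 [ 454.53 -306.52   44.07] 52.59944531114911 | -50 65 [ 454.05 -295.55   45.38] 51.93233143221403 | -40 61 [ 451.89 -285.83   45.2 ] 52.49091849607112 | -30 58 [ 450.07 -276.29   45.83] 51.585541595950986 | -20 61 [ 448.28 -266.47   45.17] 52.33423735297458 | -10 56 [ 446.1  -256.96   45.66] 52.40736617611674 | 0 58 [ 443.85 -247.16   45.45] 51.846573857449926 | 10 89 [ 440.64 -238.7    46.62] 55.32957476423769 | 20 10 [ 441.05 -224.02   43.  ] 45.771542582520055 | 30 23 [ 439.94 -216.76   43.56] 46.102262791415455 | 40 18 [ 437.48 -207.25   43.17] 46.64973126155803 | 50 92 [ 434.7  -195.76   38.6 ] 45.12736879832153 | 60 59 [ 431.54 -188.53   41.3 ] 45.54482266590492 | 70 17 [ 432.   -178.39   43.63] 45.72558387691129 | 80 20 [ 430.29 -167.74   42.95] 46.038956980708576 | 90 18 [ 427.71 -157.9    43.1 ] 46.97570100352459 | 100 18 [ 426.19 -148.02   42
[... 1122 characters left out ...]
 15 [492.34 267.34  67.92] 74.58813335028879
-50 23 [493.43 255.76  70.39] 82.85766189390438
-40 23 [496.63 246.49  73.15] 91.85713146519907
-30 28 [498.34 236.71  81.36] 94.04799054800583
-20 23 [499.56 226.04  83.53] 103.40331410252793
-10 48 [500.6  215.88  86.56] 111.81005978527958
0 111 [509.58 207.63  78.33] 117.0336710464552
10 116 [515.95 200.23  96.74] 124.88867571910964
20 60 [518.95 191.27 113.12] 124.44973224602171
30 12 [524.06 185.64 110.29] 119.7139046928724Traceback (most recent call last):
  File "<stdin>", line 21, in <module>
    return umr_minimum(a, axis, None, out, keepdims, initial, where)
ValueError: zero-size array to reduction operation minimum which has no identity
```

Run:
```python
from h import *
from scipy.optimize import least_squares
for n in ("scene","top"):
    f=dict(np.load(n+"0.npz")); W=cloud(f).reshape(-1,3); k=f["z_map"].ravel()>0
    px=f["pixels"].reshape(-1,3).astype(int); cam=f["xyz"]
    def box(a,b,c): return k&(W[:,0]>a[0])&(W[:,0]<a[1])&(W[:,1]>b[0])&(W[:,1]<b[1])&(W[:,2]>c[0])&(W[:,2]<c[1])
    print(n)
    for nm,a,b,zz in (("long",(390,500),(-340,-110),(42,70)),):
        P=W[box(a,b,zz)]; c=P[:,:2].mean(0); _,s,vt=np.linalg.svd(P[:,:2]-c); d=vt[0]*np.sign(vt[0][1]); t=(P[:,:2]-c)@d
        print(nm,len(P),c,d,"ends",c+d*t.min(),c+d*t.max())
        q=P[P[:,2]>52.5]; print(" collar",len(q),q.mean(0) if len(q) else 0, ((q[:,:2]-c)@d+0).round(1)[:20], (P[:,2].max()))
        for kk in np.arange(-110,130,20):
            q=P[(t>=kk)&(t<kk+20)]
            if len(q): print(int(kk),len(q),q.mean(0))
    # tube: fit cylinder radius 13, slope 35deg: params yaw, mouth lateral position
    m=box((450,580),(140,330),(50,160)); P=W[m]
    def res(p):
        y=p[0]; d=np.array([np.cos(y)*np.cos(.6109),np.sin(y)*np.cos(.6109),-np.sin(.6109)])
        o=np.array([p[1],p[2],115.]); v=P-o; r=np.linalg.norm(v-np.outer(v@d,d),axis=1); return r-13
    s=least_squares(res,[np.arctan2(.92,-.38),525,186],loss="soft_l1",f_scale=1.5)
    y=s.x[0]; d=np.array([np.cos(y)*np.cos(.6109),np.sin(y)*np.cos(.6109),-np.sin(.6109)])
    r=res(s.x); t=(P-[s.x[1],s.x[2],115])@d; i=abs(r)<2
    print("tube",len(P),i.sum(),np.degrees(y),s.x[1:],"t",np.percentile(t[i],[0,1,3,50,99]))
    m=box((490,630),(-90,80),(-10,20))&(px.max(1)<80); Q=W[m]; 
    if len(Q): print("tile",len(Q),Q.mean(0),cv2.minAreaRect(Q[:,:2].astype(np.float32)))
    s=f["pixels"]; cr=(s[160:250,120:300] if n=="top" else s[125:245,215:375])
    cv2.imwrite(f"pics/{n}_c.png",cv2.resize(cr[:,:,::-1],None,fx=4.4,fy=4.4,interpolation=cv2.INTER_CUBIC))
```

```text
scene
long 602 [ 445.92 -248.85] [-0.19  0.98] ends [ 460.03 -320.06] [ 421.96 -127.92]
 collar 17 [ 446.38 -244.85   53.68] [ 15.5  14.   14.2  15.9  13.1  11.1  10.3   9.7   9.7  14.9  12.7  10.7
  11.7  10.7   9.1 -57.7 -60.3] 55.32957476423769
-90 19 [ 462.33 -318.24   46.64]
-70 96 [ 457.98 -308.03   48.46]
-50 90 [ 453.55 -288.2    48.5 ]
-30 84 [ 449.92 -268.33   48.63]
-10 99 [ 444.77 -247.76   48.56]
10 51 [ 441.41 -234.07   48.82]
30 29 [ 438.72 -210.47   44.43]
50 68 [ 434.95 -190.1    43.42]
70 26 [ 430.81 -170.28   44.12]
90 26 [ 426.93 -150.5    44.06]
110 14 [ 424.07 -134.06   44.03]
tube 587 127 106.4268067723235 [523.68 174.78] t [  7.37   8.68  11.63  49.29 120.64]
top
long 466 [ 448.9  -239.46] [-0.2   0.98] ends [ 464.87 -317.62] [ 425.64 -125.65]
 collar 23 [ 450.31 -250.34   53.49] [-75.7 -70.6 -27.    2.6 -40.5   1.1  -5.1 -40.1   5.8   4.1   1.7 -27.2
   4.4   2.3   4.9   3.1 -19.7   7.5   5.4   8. ] 55.11354217360463
-90 30 [ 463.82 -312.7    48.39]
-70 62 [ 461.35 -298.23   48.82]
-50 64 [ 456.73 -278.56   48.66]
-30 65 [ 452.7  -258.91   48.82]
-10 81 [ 448.35 -238.34   49.12]
10 24 [ 444.8  -219.33   44.58]
30 35 [ 440.58 -199.34   44.44]
50 52 [ 438.09 -182.99   43.51]
70 28 [ 432.99 -161.95   43.66]
90 18 [ 428.37 -142.39   44.62]
110 7 [ 426.58 -128.85   44.07]
tube 748 490 103.57891311020613 [521.98 189.61] t [ -1.28   0.19   1.47  59.05 127.49]
tile 397 [553.98 -10.24   3.8 ] ((556.571533203125, -9.735065460205078), (101.30152893066406, 84.00886535644531), 83.45650482177734)
```

```bash
python3 -c "
import bench,inspect;print([a for a in dir(bench.manip) if a[0]!='_'],bench.manip.grip_point_offset)"
```

```text
['MotionError', 'grip_point_offset'] 69.4
```

```bash
cat >> h.py <<'E'
def toolR(yaw,pitch=0):
    # tool x along gauge x; pitch = nose-down deg
    y,p=np.radians([yaw,pitch]); x=np.array([np.cos(y)*np.cos(p),np.sin(y)*np.cos(p),-np.sin(p)])
    yy=np.array([np.sin(y),-np.cos(y),0]); return np.stack([x,yy,np.cross(x,yy)],1)
def rel(tcp,Rt,base=None):
    if base is None:
        s=sensors.read_state(); base=(s["tcp_pos"],R.from_euler('xyz',s["eef_rot"],degrees=True).as_matrix())
    p0,R0=base
    return np.round(R0.T@(np.array(tcp)-p0)/1000,4).tolist()+np.round(R.from_matrix(R0.T@Rt).as_rotvec(degrees=True),1).tolist()
def tcp_for(o,Rt,back=40):  # gauge origin o -> TCP
    return np.array(o)-back*Rt[:,0]-69.4*Rt[:,2]
E
python3 - <<'E'
from h import *
print(rel([500,180,300],toolR(125)))
b=([500,180,300],toolR(125)); g=toolR(101.3); t=tcp_for([446.8,-233,40],g); print(t); print(rel(t+[0,0,80],g,b))
E
```

```text
[-0.3941, -0.2935, 0.0027, 0.0, 0.0, 32.7]
[ 454.64 -272.22  109.4 ]
[-0.3444, -0.2965, 0.1106, 0.0, 0.0, 23.7]
```

View pics/top_c.png

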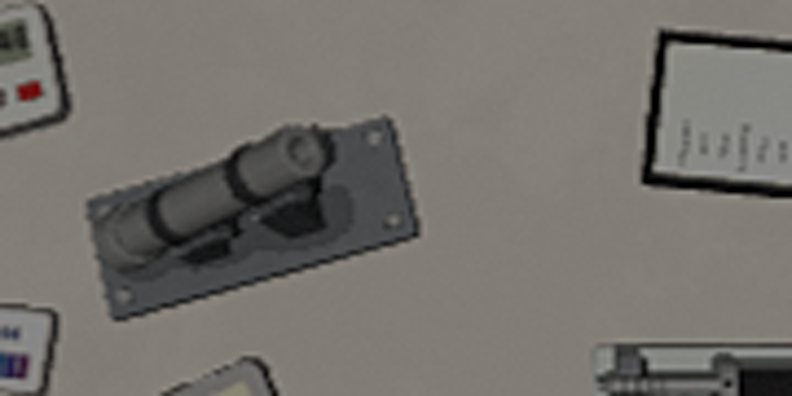

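The crop shows the tube's open mouth facing the tile, at about full-picture pixel (189,194). The tube runs left and slightly down, which agrees with the cylinder fit. In the full picture the long gauge has its tip at (343,241) and its grip at (413,223).

Call:
carry_out --pt "0 -0.394 -0.294 0 0 0 32.7" --pt "0 -0.394 -0.294 0 0 0 32.7" --pt "0 -0.394 -0.294 0 0 0 32.7" --pt "0 -0.394 -0.294 0 0 0 32.7" --pt "0 -0.394 -0.294 0 0 0 32.7" --pt "0 -0.394 -0.294 0 0 0 32.7" --pt "0 -0.394 -0.294 0 0 0 32.7" --pt "0 -0.394 -0.294 0 0 0 32.7" --pt "0 -0.394 -0.294 0 0 0 32.7" --pt "0 -0.394 -0.294 0 0 0 32.7"

```text
time_s: 2.13
tcp_pos: [461.9, 242.0, 303.1]
eef_rot: [179.9, -0.0, 125.0]
contact_force: [1.0, 1.3, -0.2]
opening: 92.0
gripper_force: 0.0
```

Run:
```python
from h import *
s=sensors.read_state(); print(s["time_s"],s["tcp_pos"],s["eef_rot"],s["joint_positions"])
g=toolR(101.3); t=tcp_for([446.8,-233,40],g); print(rel(t+[0,0,80],g))
f=dict(np.load("top0.npz")); Rc=att(f)
for u,v,z in ((189.3,194.1,115),):
    r=world(f,u,v,1.)-f["xyz"]; print(f["xyz"]+r*(z-f["xyz"][2])/r[2])
```

```text
2.1333 [461.9  242.04 303.11] [179.94  -0.01 124.98] [-44.13  14.21  15.02 110.61  -4.44  55.67   7.93]
[-0.4172, -0.3009, 0.1133, 0.1, -0.0, 23.7]
[521.91 188.16 115.  ]
```

Call:
carry_out --pt "0 -0.417 -0.301 0.06 0 0 23.7" --pt "0 -0.417 -0.301 0.06 0 0 23.7" --pt "0 -0.417 -0.301 0.06 0 0 23.7" --pt "0 -0.417 -0.301 0.06 0 0 23.7" --pt "0 -0.417 -0.301 0.06 0 0 23.7" --pt "0 -0.417 -0.301 0.06 0 0 23.7" --pt "0 -0.417 -0.301 0.06 0 0 23.7" --pt "0 -0.417 -0.301 0.06 0 0 23.7" --pt "0 -0.417 -0.301 0.06 0 0 23.7" --pt "0 -0.417 -0.301 0.06 0 0 23.7"

```text
time_s: 2.97
tcp_pos: [454.8, -171.8, 254.6]
eef_rot: [179.9, 0.0, 101.3]
contact_force: [1.3, 0.0, -0.0]
opening: 92.0
gripper_force: 0.0
```

Run:
```python
from h import *
s=sensors.read_state(); print(s["time_s"],s["tcp_pos"],s["eef_rot"],s["joint_positions"])
g=toolR(101.3); t=tcp_for([446.8,-233,40],g); print(rel(t+[0,0,40],g))
```

```text
2.9667 [ 454.76 -171.85  254.61] [179.93   0.   101.29] [-10.99  15.52  32.48 118.64 -11.09  48.64  39.19]
[-0.0984, -0.0199, 0.1052, 0.1, 0.0, -0.0]
```

Call:
carry_out --pt "0 -0.04 -0.008 0.02 0 0 0" --pt "0 -0.08 -0.016 0.03 0 0 0" --pt "0 -0.098 -0.02 0.06 0 0 0" --pt "0 -0.098 -0.02 0.09 0 0 0" --pt "0 -0.098 -0.02 0.105 0 0 0" --pt "0 -0.098 -0.02 0.105 0 0 0" --pt "0 -0.098 -0.02 0.105 0 0 0"

```text
time_s: 3.55
tcp_pos: [454.3, -270.1, 149.1]
eef_rot: [-179.9, -0.0, 101.2]
contact_force: [-0.6, -1.1, -0.3]
opening: 91.8
gripper_force: 0.0
```

Run:
```python
from h import *
s=sensors.read_state(); print(s["time_s"],s["tcp_pos"],s["eef_rot"],s["joint_positions"])
g=toolR(101.3); t=tcp_for([446.8,-233,40],g); print(rel(t,g))
for n,a in (("top",(180,280,340,480)),("scene",(190,340,270,450))):
    f=grab_frame(n); c=f["pixels"][a[0]:a[1],a[2]:a[3],::-1]; cv2.imwrite(f"pics/{n}1.png",cv2.resize(c,None,fx=4.,fy=4.))
```

```text
3.55 [ 454.29 -270.06  149.09] [-179.93   -0.04  101.25] [  4.4   29.8   28.5  116.57 -22.14  38.93  58.46]
[-0.0022, -0.0, 0.0397, -0.1, -0.0, -0.1]
```

View pics/scene1.png

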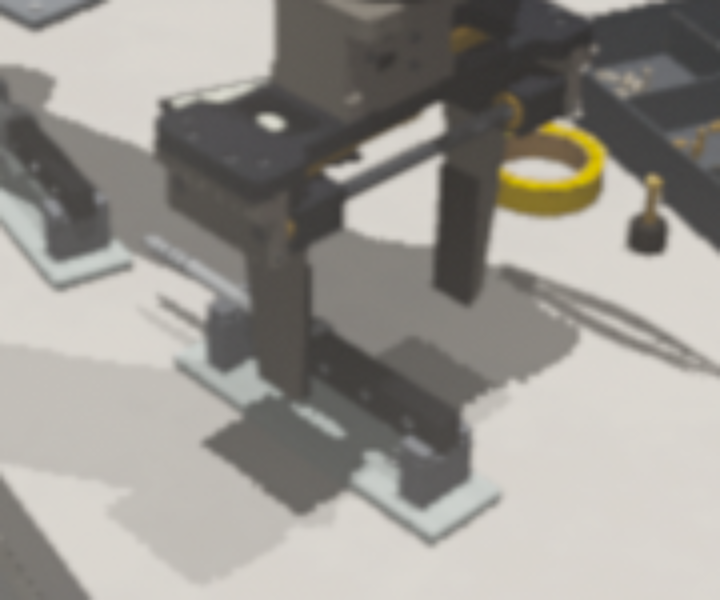

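The fingers straddle the black grip, near finger at crop (280,300) and far finger at (460,230), with the grip centred between them. I'll descend and close.

Call:
carry_out --pt "0 -0.001 0 0.025 0 0 0" --pt "0 -0.002 0 0.0395 0 0 0" --pt "0 -0.002 0 0.0395 0 0 0" --pt "1 -0.002 0 0.0395 0 0 0" --pt "1 -0.002 0 0.0395 0 0 0" --pt "1 -0.002 0 0.0395 0 0 0" --pt "1 -0.002 0 0.0395 0 0 0" --pt "1 -0.002 0 0.0395 0 0 0" --pt "1 -0.002 0 0.0395 0 0 0" --pt "1 -0.002 0 0.0395 0 0 0" --grip_force 40

```text
time_s: 4.48
tcp_pos: [455.0, -272.0, 110.1]
eef_rot: [180.0, 0.0, 101.3]
contact_force: [0.3, -0.3, -0.1]
opening: 47.2
gripper_force: 0.0
```

Call:
carry_out --pt "1 0 0 0 0 0 0" --pt "1 0 0 0 0 0 0" --pt "1 0 0 0 0 0 0" --pt "1 0 0 0 0 0 0" --pt "1 0 0 0 0 0 0" --pt "1 0 0 0 0 0 0" --pt "1 0 0 0 0 0 0" --pt "1 0 0 0 0 0 0"

```text
time_s: 5.15
tcp_pos: [454.7, -272.0, 109.8]
eef_rot: [-180.0, -0.0, 101.3]
contact_force: [-0.7, 1.2, 0.1]
opening: 13.6
gripper_force: 40.0
```

Run:
```python
from h import *
M=np.array([522,189.6,115]);Rt=toolR(103.6,35); o=M-150*Rt[:,0]; t=tcp_for(o,Rt); print(t,rel(t,Rt))
```

```text
[549.24  77.02 280.83] [0.3239, 0.1609, -0.171, -0.7, -35.0, -2.3]
```

Call:
carry_out --pt "1 0 0 -0.01 0 0 0" --pt "1 0 0 -0.03 0 0 0" --pt "1 0 0 -0.06 0 0 0" --pt "1 0 0 -0.1 0 0 0" --pt "1 0 0 -0.13 0 0 0" --pt "1 0 0 -0.15 0 0 0"

```text
time_s: 5.65
tcp_pos: [455.6, -272.7, 263.7]
eef_rot: [179.8, 0.1, 101.2]
contact_force: [0.7, 0.3, -2.1]
opening: 13.6
gripper_force: 40.0
```

Run:
```python
from h import *
M=np.array([522,189.6,115]);Rt=toolR(103.6,35); o=M-150*Rt[:,0]; t=tcp_for(o,Rt); print(t,rel(t,Rt),sensors.read_state()["joint_positions"])
```

```text
[549.24  77.02 280.83] [0.3247, 0.1599, -0.0172, -0.5, -34.9, -2.4] [ -1.02  19.65  34.61 112.59 -14.18  51.64  52.08]
```

Call:
carry_out --pt "1 0.02 0.01 -0.01 0 0 0" --pt "1 0.055 0.027 -0.015 0 -2 0" --pt "1 0.09 0.045 -0.017 0 -7 0" --pt "1 0.126 0.062 -0.017 0 -12 -0.5" --pt "1 0.162 0.08 -0.017 0 -17 -1" --pt "1 0.198 0.097 -0.017 0 -22 -1.5" --pt "1 0.234 0.115 -0.017 0 -27 -2" --pt "1 0.27 0.133 -0.017 0 -31 -2.4" --pt "1 0.3 0.148 -0.017 -0.5 -34 -2.4" --pt "1 0.32 0.157 -0.017 -0.5 -35 -2.4"

```text
time_s: 6.48
tcp_pos: [546.8, 79.4, 276.5]
eef_rot: [-179.8, 35.1, 104.2]
contact_force: [1.3, 0.5, -1.4]
opening: 13.7
gripper_force: 40.0
```

Call:
carry_out --pt "1 0 0 0 0 0 0" --pt "1 0 0 0 0 0 0" --pt "1 0 0 0 0 0 0"

```text
time_s: 6.73
tcp_pos: [546.1, 71.4, 277.3]
eef_rot: [-179.7, 35.0, 103.7]
contact_force: [0.2, 0.0, -1.3]
opening: 13.8
gripper_force: 40.0
```

```bash
cat > look.py <<'E'
from h import *
import sys
tag=sys.argv[1]
s=sensors.read_state(); Rt=R.from_euler('xyz',s["eef_rot"],degrees=True).as_matrix()
print(s["time_s"],s["tcp_pos"],s["eef_rot"],s["joint_positions"]); g=s["tcp_pos"]+69.4*Rt[:,2]
print("expected tip",g+150*Rt[:,0],"dir",Rt[:,0])
for n,a in (("top",(150,250,120,320)),("scene",(110,250,200,380))):
    f=grab_frame(n); np.savez(n+tag+".npz",**f); c=f["pixels"][a[0]:a[1],a[2]:a[3],::-1]; cv2.imwrite(f"pics/{n}{tag}.png",cv2.resize(c,None,fx=4.,fy=4.))
    W=cloud(f)
    for fn in (spot_point,):
        for d in fn("long_gauge_tip",n)[:2]: print(n,d); u,v=np.round(d["position"]).astype(int); print(W[v,u])
    # rod points: within 8 mm of expected axis between t=60..150 from grip
    P=W.reshape(-1,3); v=P-g; t=v@Rt[:,0]; q=v-np.outer(t,Rt[:,0]); m=(np.linalg.norm(q,axis=1)<14)&(t>50)&(t<165)&(f["z_map"].ravel()>0)
    print(n,m.sum(),"t range",t[m].min() if m.any() else 0,t[m].max() if m.any() else 0)
    def res(p):
        tt=t[m]; off=np.outer(np.ones(m.sum()),p[:2])+np.outer(tt-100,p[2:]); qq=np.stack([q[m]@Rt[:,1],q[m]@Rt[:,2]],1)-off
        return np.linalg.norm(qq,axis=1)-4
    if m.sum()>10:
        from scipy.optimize import least_squares
        r=least_squares(res,[0,0,0,0],loss="soft_l1"); print(" rod offset y,z at t=100, slopes(deg)",r.x[:2],np.degrees(r.x[2:]))
E
python3 look.py 2
```

```text
6.7333 [546.09  71.39 277.29] [-179.71   35.01  103.72] [-55.18  25.52  38.02 110.88  23.89  55.05 -20.73]
expected tip [526.05 151.98 134.39] dir [-0.19  0.8  -0.57]
top {'position': [206.3, 191.4], 'score': 0.63}
[548.27 177.74   9.15]
top 23 t range 129.14065942318115 149.70166932410274
 rod offset y,z at t=100, slopes(deg) [ 9.3  -5.99] [-10.59  10.22]
scene {'position': [286.5, 146.0], 'score': 0.53}
[660.29 448.2    0.92]
scene 94 t range 52.358152813592596 150.17081493494862
 rod offset y,z at t=100, slopes(deg) [ 0.1 -0.2] [ 0.02 -0.42]
```

View pics/scene2.png

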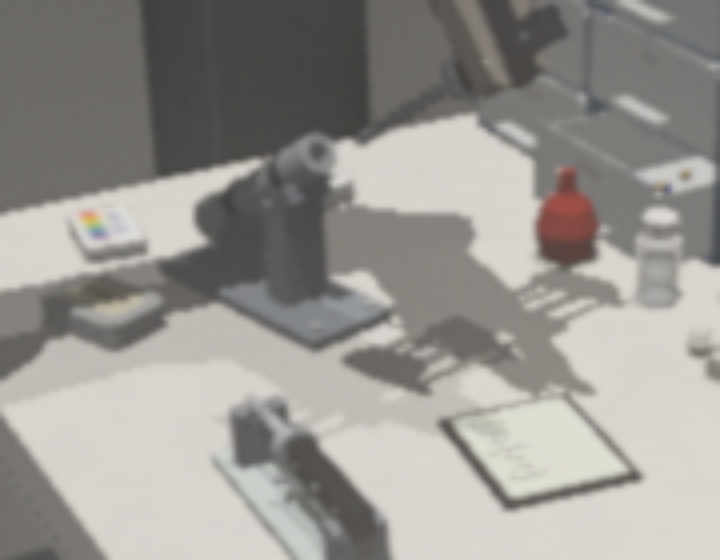

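View pics/top2.png

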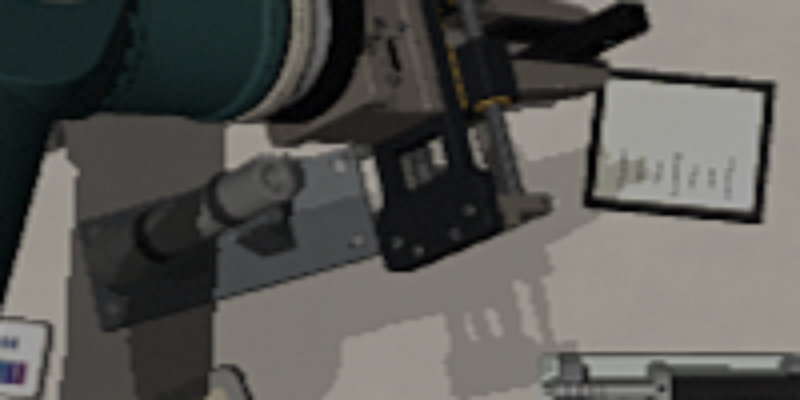

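```bash
cat >> h.py <<'E'
def proj(f,P):
    fl=200/np.tan(np.radians(f["vertical_fov"])/2); c=att(f).T@(np.array(P)-f["xyz"]); return np.array([f["cx"]+fl*c[0]/c[2],f["cy"]+fl*c[1]/c[2]]),fl/c[2]
E
python3 - <<'E'
from h import *
f=dict(np.load("scene2.npz")); f0=dict(np.load("scene0.npz"))
M=np.array([522,189.6,115]); T=[526.05,151.98,134.39]
print(proj(f,M),proj(f,T),(np.array([280,147.5])-[200,110])*4)
g=f["pixels"][128:160,264:300]; big=cv2.resize(g[:,:,::-1],None,fx=16,fy=16,interpolation=cv2.INTER_NEAREST)
for p,c in ((M,(0,0,255)),(T,(0,255,0))):
    u=(proj(f,p)[0]-[264,128]+.5)*16; cv2.drawMarker(big,tuple(int(i) for i in u),c,0,20,2)
cv2.imwrite("pics/s3.png",big)
# rim plane fit for scene: tube points within cylinder at t 0..10
for n,f in (("scene",f0),("top",dict(np.load("top0.npz")))):
  W=cloud(f).reshape(-1,3); d=toolR(103.6,35); v=(W-M)@d
  m=(abs(v[:,0])<4)&(np.hypot(v[:,1],v[:,2])<18); print(n,m.sum(),v[m].mean(0),v[m].min(0),v[m].max(0))
  for a in range(10,120,20):
    m=(v[:,0]>a)&(v[:,0]<a+20)&(np.hypot(v[:,1],v[:,2])<18)&(v[:,2]<2); q=v[m]; print(a,len(q), q[:,1].min(),q[:,1].max(),q[:,2].min())
E
```

```text
(array([279.75, 148.2 ]), np.float64(0.41966329807159064)) (array([287.97, 145.45]), np.float64(0.43234220755363556)) [320. 150.]
scene 59 [ 1.15 -1.93 -1.08] [ -2.61 -15.03 -14.42] [ 3.87 11.2  10.91]
10 40 -16.868499667862096 4.921264750590152 -14.035534940301998
30 24 -16.14593732817165 -5.957445709960967 -15.314623116972486
50 27 -16.912376994966973 -4.6599326460152275 -14.011890538897793
70 28 -16.397666807009603 -5.134379537084213 -13.790601283466982
90 26 -16.607483435183596 -0.9269505393368849 -15.29449048042472
110 31 -17.954682661074 -2.3742364225776713 -16.16886149605655
top 78 [ 1.54  0.64 -2.04] [ -1.41 -11.58 -13.6 ] [ 3.9  14.09 11.21]
10 85 -11.502388791271944 12.90316679834896 -16.48807196732043
30 89 -13.375870418343897 13.566859899820047 -15.443599507240423
50 84 -11.802149000902835 13.482000249399814 -14.367481985294257
70 84 -12.61845872735556 12.242127938301078 -15.960017566826656
90 75 -13.442219360178187 13.932570155462413 -15.613661733251451
110 97 -14.795481469570317 15.33551468257578 -17.69523488788371
```

View pics/s3.png

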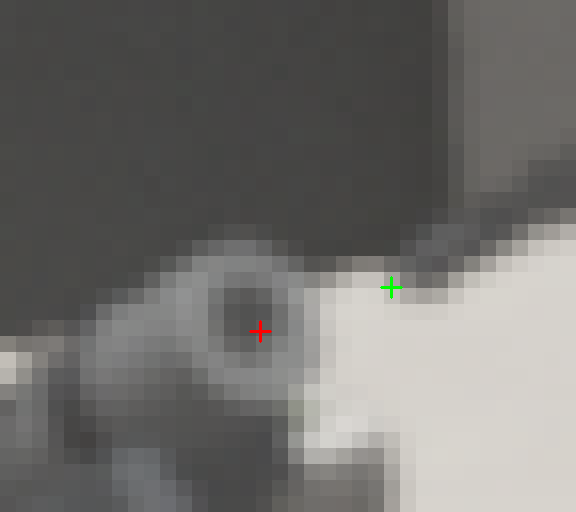

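Run:
```python
from h import *
from scipy.optimize import least_squares
M=np.array([522,189.6,115]); d=toolR(103.6,35)
for n in ("scene0","scene2","top0","top2"):
  f=dict(np.load(n+".npz")); W=cloud(f).reshape(-1,3); v=(W-M)@d
  r=np.hypot(v[:,1],v[:,2]); m=(v[:,0]>3)&(v[:,0]<122)&(r<18)&(r>9)&((v[:,2]<2)if n[0]=="t" else (v[:,1]<6))
  q=v[m]
  for fs in (.5,1,2):
    s=least_squares(lambda p:np.hypot(q[:,1]-p[0]-p[2]*(q[:,0]-60),q[:,2]-p[1])-13,[0,0,0],loss="cauchy",f_scale=fs); print(n,len(q),s.x[:2],np.degrees(s.x[2]),"y at mouth",s.x[0]-60*s.x[2])
# tip target: on axis 15 mm before mouth
o=M-125*d[:,0]; t=tcp_for(o,d); print(rel(t,d))
```

```text
scene0 265 [-0.86 -1.68] 0.07108661859123035 y at mouth -0.9355504072901519
scene0 265 [-0.85 -1.54] -0.10183536509041018 y at mouth -0.7451564086704363
scene0 265 [-0.91 -1.32] -0.23148098026765934 y at mouth -0.6653008804946504
scene2 267 [-0.83 -1.58] -0.49953871426696667 y at mouth -0.3046990109780966
scene2 267 [-0.91 -1.52] -0.5304573121125552 y at mouth -0.35782681958636964
scene2 267 [-0.99 -1.37] -0.49167616171954154 y at mouth -0.47403965733908004
top0 499 [ 1.01 -0.36] -0.42150298296712935 y at mouth 1.454764441981122
top0 499 [ 1.05 -0.37] -0.3973155776202142 y at mouth 1.4612000148181086
top0 499 [ 1.06 -0.39] -0.3876668310621901 y at mouth 1.4638006184573886
top2 494 [ 1.03 -0.31] -0.3297117703149482 y at mouth 1.3794963271782748
top2 494 [ 1.04 -0.3 ] -0.441521858109025 y at mouth 1.5006112175866058
top2 494 [ 1.04 -0.3 ] -0.4912857886935863 y at mouth 1.5528154664955354
[0.0275, 0.0044, -0.0059, -0.2, -0.0, 0.0]
```

Scene view: bore at about (279.5,147.7), rod tip at about (289,145). The rod sits slightly below the bore axis, so I'll line it up from the measured pose.

```bash
cat > al.py <<'E'
from h import *
import sys
M=np.array([521.9,191,115]);d=toolR(104,35)
gap=float(sys.argv[1]); o=M-(110+gap)*d[:,0]; t=tcp_for(o,d); s=sensors.read_state()
print(rel(t,d)); e=(s["tcp_pos"]-tcp_for(M,d))@d; print("collar gap",-e[0],"lat",e[1:],"F tool",np.array(s["contact_force"])@d,"tq",s["wrist_torque"],s["joint_positions"])
E
python3 al.py 12
```

```text
[0.0316, 0.0053, -0.0067, -0.5, -0.0, -0.3]
collar gap 153.5767816883362 lat [-5.51  6.72] F tool [ 0.9  -0.65  0.9 ] tq [0.63 0.25 0.04] [-55.08  25.49  38.   110.88  23.88  55.03 -20.73]
```

Call:
carry_out --pt "1 0 0.0025 -0.003 -0.2 0 -0.1" --pt "1 0.006 0.0053 -0.0067 -0.5 0 -0.3" --pt "1 0.018 0.0053 -0.0067 -0.5 0 -0.3" --pt "1 0.028 0.0053 -0.0067 -0.5 0 -0.3" --pt "1 0.0316 0.0053 -0.0067 -0.5 0 -0.3" --pt "1 0.0316 0.0053 -0.0067 -0.5 0 -0.3" --pt "1 0.0316 0.0053 -0.0067 -0.5 0 -0.3"

```text
time_s: 7.52
tcp_pos: [544.3, 103.0, 263.9]
eef_rot: [-179.9, 35.0, 104.3]
contact_force: [0.7, 0.2, -1.2]
opening: 13.7
gripper_force: 40.0
```

```bash
python3 al.py 0; python3 look.py 4|tail -4
python3 - <<'E'
from h import *
f=dict(np.load("scene4.npz"));g=f["pixels"][118:166,250:314]; cv2.imwrite("pics/s5.png",cv2.resize(g[:,:,::-1],None,fx=12,fy=12,interpolation=cv2.INTER_CUBIC))
E
```

```text
[0.0098, -0.0004, 0.0005, 0.1, 0.0, 0.2]
collar gap 119.78233300753394 lat [ 0.43 -0.46] F tool [0.67 0.72 1.  ] tq [ 0.58  0.28 -0.05] [-56.97  27.36  36.82 110.18  22.91  55.11 -22.81]
scene {'position': [281.6, 146.1], 'score': 0.73}
[522.12 176.52 125.21]
scene 151 t range 51.255856254640456 164.8201586886058
 rod offset y,z at t=100, slopes(deg) [-0.06 -0.19] [-0.99 -0.2 ]
```

View pics/s5.png

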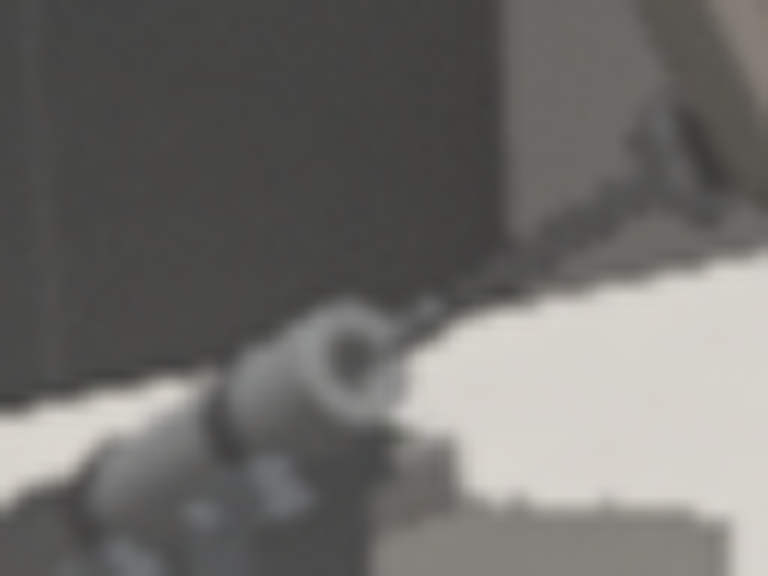

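The rod lines up with the bore, with the bore at crop (355,355) and the tip at (395,335). I'll start inserting gently.

Call:
carry_out --pt "1 0.004 -0.0004 0.0005 0 0 0.2" --pt "1 0.008 -0.0004 0.0005 0 0 0.2" --pt "1 0.012 -0.0004 0.0005 0 0 0.2" --pt "1 0.016 -0.0004 0.0005 0 0 0.2" --pt "1 0.02 -0.0004 0.0005 0 0 0.2" --pt "1 0.024 -0.0004 0.0005 0 0 0.2" --pt "1 0.028 -0.0004 0.0005 0 0 0.2"

```text
time_s: 8.3
tcp_pos: [538.4, 125.0, 247.5]
eef_rot: [179.9, 35.0, 104.0]
contact_force: [-0.2, 0.5, -1.1]
opening: 13.6
gripper_force: 40.0
```

```bash
python3 al.py -60
```

```text
[0.0417, -0.0001, 0.0001, 0.1, 0.0, -0.0]
collar gap 91.72932011653673 lat [ 0.06 -0.08] F tool [ 1.09 -0.09  0.56] tq [ 0.58  0.26 -0.02] [-58.32  29.1   35.95 110.13  21.89  54.71 -25.09]
```

Call:
carry_out --pt "1 0.006 0 0 0 0 0" --pt "1 0.014 0 0 0 0 0" --pt "1 0.022 0 0 0 0 0" --pt "1 0.03 0 0 0 0 0" --pt "1 0.038 0 0 0 0 0" --pt "1 0.046 0 0 0 0 0" --pt "1 0.052 0 0 0 0 0" --pt "1 0.055 0 0 0 0 0"

```text
time_s: 8.97
tcp_pos: [527.3, 169.3, 215.5]
eef_rot: [179.9, 35.0, 104.1]
contact_force: [-0.4, -0.3, -0.6]
opening: 13.7
gripper_force: 40.0
```

```bash
python3 al.py -98; python3 look.py 6|tail -3
python3 - <<'E'
from h import *
f=dict(np.load("scene6.npz"));g=f["pixels"][118:166,250:314]; cv2.imwrite("pics/s7.png",cv2.resize(g[:,:,::-1],None,fx=12,fy=12,interpolation=cv2.INTER_CUBIC))
E
```

```text
[0.0239, 0.0, 0.0001, 0.1, 0.0, 0.0]
collar gap 35.93026404855035 lat [-0.   -0.08] F tool [ 0.17 -0.44  0.67] tq [0.62 0.23 0.05] [-60.78  32.8   34.03 109.32  19.76  54.28 -28.8 ]
 rod offset y,z at t=100, slopes(deg) [-9.49 -2.27] [ 4.73 -5.16]
scene 186 t range 51.672565484236955 162.40692741534917
 rod offset y,z at t=100, slopes(deg) [-7.65  0.82] [-2.96 -0.81]
```

View pics/s7.png

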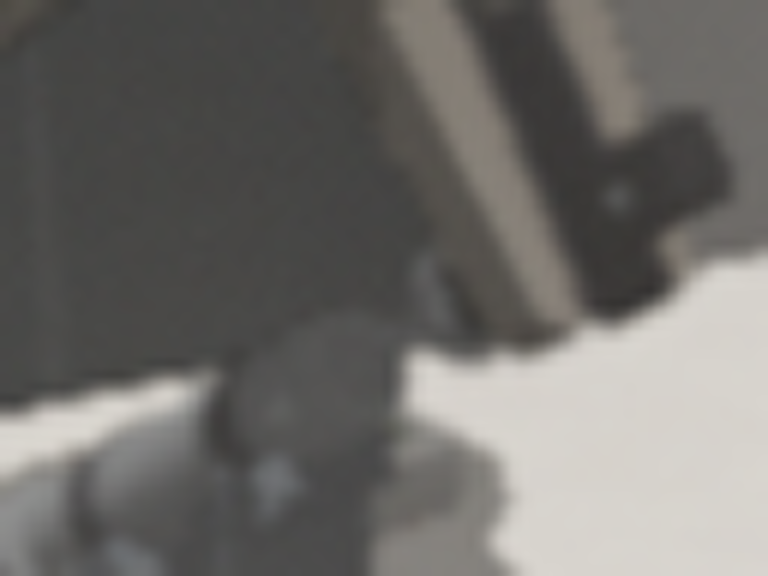

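The collar is now at crop (430,290), just ahead of the mouth at (385,340). No force has built up, so the rod is inside.

Call:
carry_out --pt "1 0.006 0 0 0 0 0" --pt "1 0.012 0 0 0 0 0" --pt "1 0.018 0 0 0 0 0" --pt "1 0.023 0 0 0 0 0" --pt "1 0.027 0 0 0 0 0" --pt "1 0.029 0 0 0 0 0"

```text
time_s: 9.67
tcp_pos: [521.7, 192.1, 199.0]
eef_rot: [179.9, 35.0, 104.0]
contact_force: [0.8, 0.7, -0.7]
opening: 14.1
gripper_force: 40.0
```

Call:
carry_out --pt "1 0.001 0 0 0 0 0" --pt "1 0.002 0 0 0 0 0" --pt "1 0.003 0 0 0 0 0"

```text
time_s: 9.92
tcp_pos: [521.4, 193.5, 198.0]
eef_rot: [179.9, 35.0, 103.9]
contact_force: [0.3, -1.0, -0.8]
opening: 13.5
gripper_force: 40.0
```

```bash
python3 al.py -110
```

```text
[0.0055, -0.0002, 0.0, 0.1, 0.0, -0.1]
collar gap 5.485842887580645 lat [ 0.16 -0.02] F tool [-0.4   0.06  1.25] tq [ 0.59  0.24 -0.  ] [-62.03  34.94  32.99 108.52  18.5   54.17 -30.77]
```

Call:
carry_out --pt "1 0.001 0 0 0 0 0" --pt "1 0.002 0 0 0 0 0" --pt "1 0.003 0 0 0 0 0" --pt "1 0.004 0 0 0 0 0"

```text
time_s: 10.25
tcp_pos: [520.6, 196.8, 195.6]
eef_rot: [179.9, 35.0, 103.9]
contact_force: [1.5, -2.6, 1.3]
opening: 13.6
gripper_force: 40.0
```

Call:
carry_out --pt "1 0.001 0 0 0 0 0" --pt "1 0.002 0 0 0 0 0"

```text
time_s: 10.42
tcp_pos: [520.7, 197.0, 195.4]
eef_rot: [179.9, 35.2, 103.9]
contact_force: [-0.3, -5.0, 7.9]
opening: 13.4
gripper_force: 40.0
```

Call:
carry_out --pt "1 0.001 0 0 0 0 0" --pt "1 0.0015 0 0 0 0 0" --pt "1 0.0015 0 0 0 0 0"

```text
time_s: 10.67
tcp_pos: [520.7, 197.1, 195.3]
eef_rot: [179.9, 35.3, 103.8]
contact_force: [-0.5, -5.0, 9.5]
opening: 13.6
gripper_force: 40.0
```

```bash
python3 al.py -110
python3 - <<'E'
from h import *
f=grab_frame("scene");g=f["pixels"][118:166,250:314]; cv2.imwrite("pics/s8.png",cv2.resize(g[:,:,::-1],None,fx=12,fy=12,interpolation=cv2.INTER_CUBIC))
E
```

```text
[0.001, -0.0003, -0.0001, 0.0, 0.3, -0.2]
collar gap 1.0046767761641529 lat [0.28 0.09] F tool [-9.36 -1.67 -5.04] tq [-1.48  0.07 -0.1 ] [-62.28  35.41  32.9  108.29  18.39  54.37 -31.21]
```

View pics/s8.png

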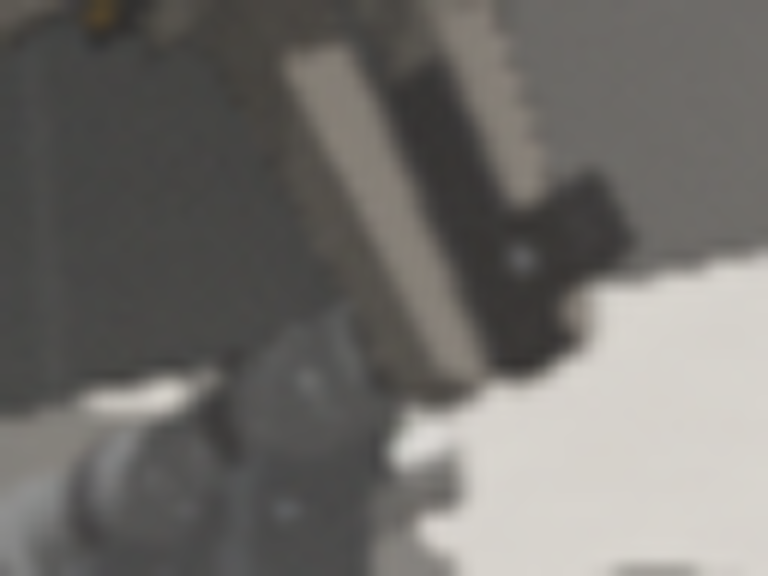

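Call:
carry_out --pt "1 0.001 0 0 0 0 0" --pt "1 0.002 0 0 0 0 0" --pt "1 0.002 0 0 0 0 0"

```text
time_s: 10.97
tcp_pos: [520.7, 197.3, 195.1]
eef_rot: [179.9, 35.4, 103.7]
contact_force: [-0.2, -8.2, 15.2]
opening: 13.6
gripper_force: 40.0
```

```bash
python3 al.py -110
```

```text
[0.0008, -0.0004, -0.0001, -0.0, 0.4, -0.2]
collar gap 0.7577063205999287 lat [0.4  0.11] F tool [-15.21  -2.2   -7.96] tq [-2.52 -0.05 -0.21] [-62.33  35.51  32.92 108.22  18.42  54.49 -31.33]
```

The collar is seated: 15 N along the axis and no further travel. I'll draw it out along the axis.

Call:
carry_out --pt "1 -0.004 0 0 0 0 0" --pt "1 -0.01 0 0 0 0 0" --pt "1 -0.02 0 0 0 0 0" --pt "1 -0.032 0 0 0 0 0" --pt "1 -0.046 0 0 0 0 0" --pt "1 -0.06 0 0 0 0 0" --pt "1 -0.074 0 0 0 0 0" --pt "1 -0.088 0 0 0 0 0" --pt "1 -0.102 0 0 0 0 0" --pt "1 -0.116 0 0 0 0 0"

```text
time_s: 11.8
tcp_pos: [542.6, 107.6, 259.9]
eef_rot: [179.8, 35.0, 103.9]
contact_force: [0.0, 0.1, -2.2]
opening: 13.5
gripper_force: 40.0
```

Call:
carry_out --pt "1 -0.012 0 0 0 0 0" --pt "1 -0.024 0 0 0 0 0" --pt "1 -0.036 0 0 0 0 0" --pt "1 -0.046 0 0 0 0 0" --pt "1 -0.05 0 0 0 0 0" --pt "1 -0.05 0 0 0 0 0"

```text
time_s: 12.3
tcp_pos: [552.5, 68.3, 288.3]
eef_rot: [179.8, 35.0, 103.8]
contact_force: [-0.6, -0.4, -1.2]
opening: 14.1
gripper_force: 40.0
```

```bash
python3 al.py 50; python3 look.py 9
python3 - <<'E'
from h import *
d=toolR(90); o=np.array([556.5,-9.7-110,106]); t=tcp_for(o,d); print(t,rel(t,d), rel(t+[0,0,60],d))
E
```

```text
[0.003, -0.0, 0.0, 0.1, -0.0, -0.1]
collar gap 162.9999991368251 lat [ 0.03 -0.02] F tool [ 0.51 -0.72  1.08] tq [ 0.6   0.21 -0.07] [-54.83  24.81  38.23 110.07  24.26  55.56 -19.79]
12.3 [552.52  68.29 288.3 ] [179.79  34.99 103.83] [-54.83  24.81  38.23 110.07  24.26  55.56 -19.79]
expected tip [532.89 149.05 145.44] dir [-0.2   0.8  -0.57]
top {'position': [203.9, 185.8], 'score': 0.81}
[561.69 184.35   0.44]
top 28 t range 124.87912321541774 151.70338882955286
 rod offset y,z at t=100, slopes(deg) [-7.33 -2.79] [13.48  4.86]
scene {'position': [287.6, 143.0], 'score': 0.7}
[ 903.73  945.29 -211.28]
scene 93 t range 53.330568651546116 151.06433501202275
 rod offset y,z at t=100, slopes(deg) [-0.45 -0.11] [-0.51 -0.  ]
[ 556.5 -159.7  175.4] [-0.1193, -0.0518, 0.2199, 4.4, 34.8, 13.6] [-0.1537, -0.0517, 0.1708, 4.4, 34.8, 13.6]
```

Call:
carry_out --pt "1 -0.015 -0.005 0.012 0.3 2 0.8" --pt "1 -0.035 -0.012 0.035 0.8 6 2.4" --pt "1 -0.055 -0.019 0.06 1.4 11 4.3" --pt "1 -0.076 -0.026 0.085 2.0 16 6.3" --pt "1 -0.097 -0.033 0.11 2.6 21 8.2" --pt "1 -0.118 -0.04 0.133 3.3 26 10.2" --pt "1 -0.138 -0.047 0.155 3.9 31 12.1" --pt "1 -0.15 -0.051 0.168 4.3 34 13.3" --pt "1 -0.154 -0.052 0.171 4.4 34.8 13.6" --pt "1 -0.154 -0.052 0.171 4.4 34.8 13.6"

```text
time_s: 13.33
tcp_pos: [555.6, -163.6, 235.2]
eef_rot: [-179.9, 0.1, 89.7]
contact_force: [0.2, -0.1, -1.4]
opening: 13.6
gripper_force: 40.0
```

Call:
carry_out --pt "1 0 0 0 0 0 0" --pt "1 0 0 0 0 0 0"

```text
time_s: 13.5
tcp_pos: [556.7, -158.1, 235.5]
eef_rot: [-180.0, -0.0, 90.2]
contact_force: [-0.6, 0.6, -0.9]
opening: 13.8
gripper_force: 40.0
```

```bash
python3 look.py 10
python3 - <<'E'
from h import *
d=toolR(90); o=np.array([556.5,-9.7-110,106]); t=tcp_for(o,d); print(t,rel(t,d))
E
```

```text
13.5 [ 556.68 -158.08  235.46] [-179.97   -0.02   90.21] [ -8.33  25.73  26.85 106.86 -14.66  50.84  25.78]
expected tip [556.1   -8.06 166.11] dir [-0.  1.  0.]
top {'position': [288.2, 183.3], 'score': 0.65}
[562.02  -6.66   4.89]
top {'position': [281.0, 169.6], 'score': 0.54}
[592.42   8.62   5.8 ]
top 97 t range 100.73111911377963 151.50303018767406
 rod offset y,z at t=100, slopes(deg) [2.99 0.05] [-1.39  0.35]
scene {'position': [333.9, 155.2], 'score': 0.85}
[720.73 270.09  24.38]
scene 90 t range 51.395540421067096 149.22417027802848
 rod offset y,z at t=100, slopes(deg) [ 0.22 -1.  ] [-0.15 -0.35]
[ 556.5 -159.7  175.4] [-0.001, -0.0002, 0.0605, 0.0, -0.0, 0.2]
```

Call:
carry_out --pt "1 0 -0.0005 0.012 0 0 0" --pt "1 -0.001 -0.0015 0.028 0 0 0" --pt "1 -0.001 -0.0015 0.044 0 0 0" --pt "1 -0.001 -0.0015 0.056 0 0 0" --pt "1 -0.001 -0.0015 0.06 0 0 0" --pt "1 -0.001 -0.0015 0.06 0 0 0" --pt "1 -0.001 -0.0015 0.06 0 0 0" --pt "1 -0.001 -0.0015 0.06 0 0 0" --pt "1 -0.001 -0.0015 0.06 0 0 0" --pt "1 -0.001 -0.0015 0.06 0 0 0"

```text
time_s: 14.53
tcp_pos: [555.2, -162.0, 176.5]
eef_rot: [179.9, 0.0, 90.0]
contact_force: [1.0, 0.0, -1.5]
opening: 13.6
gripper_force: 40.0
```

```bash
python3 look.py 11
python3 - <<'E'
from h import *
f=dict(np.load("scene11.npz")); print(sensors.read_state()["joint_vel"], sensors.read_state()["contact_force"])
cv2.imwrite("pics/fin.png",cv2.resize(f["pixels"][100:300,200:440,::-1],None,fx=3,fy=3,interpolation=cv2.INTER_CUBIC))
# tile centre from white corners in scene
for n in ("scene0","scene11","top0"):
    f=dict(np.load(n+".npz")); W=cloud(f).reshape(-1,3); px=f["pixels"].reshape(-1,3).astype(int)
    m=(abs(W[:,0]-556)<70)&(abs(W[:,1]+10)<75)&(abs(W[:,2]-4)<12)&(px.max(1)<95); q=W[m]; 
    if len(q): print(n,len(q),cv2.minAreaRect(q[:,:2].astype(np.float32)))
E
```

```text
14.5333 [ 555.16 -161.97  176.52] [179.91   0.01  89.96] [ -6.19  30.43  24.84 108.92 -17.74  44.33  28.4 ]
expected tip [555.38 -11.98 107.08] dir [ 0.  1. -0.]
top {'position': [289.6, 174.5], 'score': 0.51}
[559.16 -16.96 108.23]
top 67 t range 111.99804016812585 151.5544084518887
 rod offset y,z at t=100, slopes(deg) [ 1.45 -1.25] [1.7  3.13]
scene {'position': [367.7, 199.2], 'score': 0.32}
[ 530.88 -169.74  140.64]
scene 51 t range 51.10549946937389 92.45688922065193
 rod offset y,z at t=100, slopes(deg) [-0.23 -0.26] [-0.36  0.65]
[ 0.07  0.19 -0.02 -0.04  0.07 -0.09  0.02] [-0.63 -0.25 -0.98]
scene0 9 ((527.8130493164062, -27.022300720214844), (56.90116882324219, 118.36259460449219), 30.361867904663086)
scene11 130 ((552.7483520507812, -12.159492492675781), (101.2439956665039, 80.56532287597656), 82.76947784423828)
top0 422 ((556.3104248046875, -9.636016845703125), (101.45234680175781, 84.49504852294922), 83.52058410644531)
```

View pics/fin.png

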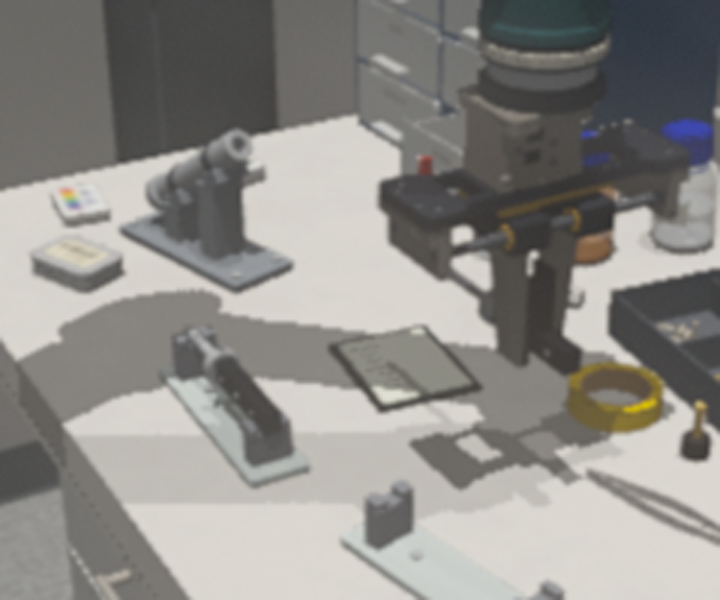

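The gauge is held level above the tile, with the tip's shadow on it at crop (390,365) and the tip about 101 mm above the face. The tube and the short gauge at (235,400) haven't moved.

```bash
python3 -c "
from bench import job_done; print(job_done())"
```

```text
the job is handed in; nothing more can be done
None
```

I gauged the tube and handed the job in at about 14.6 s: the collar stopped against the mouth at about 15 N, the rod came fully out, and the gripper holds it level, tip about 101 mm above the tile's centre; the short gauge was not touched.

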